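# Clip the honing rod and tip the end caps into the tote's corner

## Task

On the knife stall a honing rod has been left lying across the tote of loose end caps: take it off and push it down past the sprung jaw of its holder until it sits home in the fork clip with the jaw closed over it, with the middle of its bare shaft roughly between the forks, and let go of it. Then take the tote by its grip lug and tilt it, lug side up, until all four caps have slid together into the corner opposite the lug, and finish still holding the tote well tilted (at least 20 degrees) with the gripper: its low corner may rest on the table, but it must not be propped on anything else. Leave the sharpener, knife and whetstone where they are.

Things in the scene. Friction and masses are not known exactly. Their poses are not given: they have to be found in the camera images.
- tote: Grey plastic open tote, outside 180 (x) x 150 (y) x 55 mm high, walls and floor 4 mm, 0.35 kg or so, loose on the table. Origin: centre of its underside; z up through its mouth. A solid upright grip lug stands on its outside at the +x +y corner.
- tote_lug (a point): Centre of the top of the tote's grip lug, at tote x 99, y 83, z 90 mm. The lug is a block 14 mm thick, 34 mm long, from z 20 to 90 mm, so 35 mm of it stand above the rim. Its length runs along the tote's diagonal (0.695 rad from tote x towards tote y); it is gripped across its two big faces, square to that diagonal. Axes as the tote's.
- tote_corner (a point): The inside corner of the tote's floor opposite the lug (tote x -86, y -71, z 4 mm), where the caps are to gather. Axes parallel to the tote's.
- rod: Honing rod: round steel shaft 12 mm in diameter, x -90 to +90 mm, and a round wooden handle 20 mm thick, x +90 to +160; 0.17 kg, balances at about x +10. Origin on its axis at mid-shaft; x along the rod towards the handle. At first it lies across the tote's two long rims, roughly along tote y, axis 61 mm above the table.
- clip_seat (a point): The rod's axis when home in the fork clip: 50 mm above the table, midway between the forks. x along the rod, y towards the fixed fork walls, z up. The mouth is a funnel some 29 mm wide at the top (85 mm above the table), narrowed to a 15 mm slot. The noses of the sprung jaw, 60 mm above the table, give way to 5 to 12 N and snap back over the shaft. The handle may lie at either end.
- clip: The fixed holder: wooden base 170 (x) x 90 (y) x 8 mm, two steel forks 12 mm thick at x -46 and +46 mm, two jaw prongs 10 mm thick at x -60 and +60, all about 86 mm high. Between the forks (x -40 to +40) it is open for a gripper down to the jaw's hinge pin, 18 mm above the table. Origin: centre of its underside; axes as clip_seat.
- jaw (a joint): Sprung hinged jaw of the clip (both prongs move together), rad: 0 closed, about 0.1 as the rod passes, 0.45 fully open; the spring closes it.
- cap0: One of four alike loose steel end caps, low round studs 22 mm in diameter and 12 mm high, 25 g, inside the tote; origin at the centre of the underside. They slide on the tote's floor and walls with a friction of about 0.2, so a tilt of about 35 degrees along the diagonal brings them all into the corner.
- cap1: Another of the end caps.
- cap2: Another of the end caps.
- cap3: Another of the end caps.
- sharpener: Bystander: black pull-through knife sharpener with a red handle, 50 x 200 x 60 mm. Leave alone.
- knife: Bystander: kitchen knife with a wooden handle lying on the table, about 270 mm long along its x. Leave alone.
- whetstone: Bystander: whetstone on a wooden stand, 190 (x) x 70 x 36 mm. Leave alone.
There are look-alikes about, which are no part of the job. There is more than one size of the clip; the job needs the largest.

How it is judged:
By the outcome, as a careful person would: the job done as asked, in the order asked, and still so for the second after the job is handed in, while the arm keeps its last pose, push and grip.
It also fails if it takes over 64 s, if anything falls off the work surface, if the arm or the gripper's body presses on something with over 40 N, if the wrist force passes 120 N, or if a joint passes its speed limit or range.

## Robot

A 6-joint arm with a two-finger parallel gripper is mounted at the origin on the work surface. World frame = base frame: x ahead of the robot, y to its left, z up, the work surface at z = 0. Lengths are in m, angles in rad, forces in N, time in s.
With the tool pointing down it reaches from about 0.375 to 0.9 m from the base axis. Payload 3.1 kg.
Tool frame: the origin (TCP) lies on the centre line of the jaws, within the pads' length; the fingertips stand 19 mm ahead of it and the grasp point (between the pads) is the TCP; z points along the fingers, y is the line along which they close (so a half turn about z gives the same grasp; the last joint's range is limited). The gripper opens to 85 mm and grips with 20 to 120 N. Pads are 22 mm wide; open, the fingers measure 114 mm over their backs; the gripper's body (76 mm by 85 mm) begins 54 mm behind the grasp point. The pads swing forward as they close: fully open they stand 13 mm farther back than shut.
Start: joints at [1.129, 0.527, 1.433, -0, 1.181, -0.178], TCP at [0.163, 0.603, 0.25] pointing down, gripper open.
Joint ranges: [-3.08, 3.08], [-0.75, 2.2], [0.22, 2.44], [-1.43, 4.57], [0, 2.65], [-2.85, 2.85]. Speed limits (rad/s): [2.79, 2.79, 3.14, 3.14, 3.14, 3.14].

## Interface

Orientations are given as a unit quaternion [x, y, z, w].
In Python, from station import manip gives the robot as it stands.
- The arm moves only by the tool servo_tool, never from a script. Its argument "rows" is a list that holds one entry, the list of rows, each a list of 7 numbers: the turn, a rotation vector about the tool's x, y, z in degrees, then the shift along the tool's x, y, z in m, then the gripper command: -1 is shut, 1 is fully open, values between are in proportion. In form: [[[wx, wy, wz, tx, ty, tz, jaw], ...]]. A call has 1 to 8 rows; each row shifts and turns the commanded pose from where the row before left it, along the tool's axes as they then stand; what a row does not reach is not made up. A row lasts 1/12 s, in which the tool goes at most 41.7 mm and 7.16 degrees, less where a joint would pass 70% of its speed; a pose out of reach is approached as far as the arm can. A call is refused whole if a number of a shift passes 0.0417 or a number of a turn 7.16, either way. A call with a gripper value outside its range is refused whole. The fingers move at their own pace and stop on an object; "squeeze" is the grip in N (left out, the last holds). Time passes only in rows, so rows that do not move let the fingers close. It gives the time, the measured TCP pose, the force, the opening and the grip force at its end, in the units of the state.
- manip.sense(): the state, without advancing time (a new reading comes with each control period).
- manip.snapshot(name): name is "scene" or "side" or "wrist"; returns the picture (420x560x3 uint8, blue, green, red); there is no depth.
- manip.camera_info(name): a dict with "K" (3x3 intrinsics, pixels), "camera_from_world" (4x4, takes a point from world to camera coordinates). Camera axes: x right, y down, z forward; pixel columns grow to the right and rows downward; lengths in m; the calibration is good to about 2 mm. A picture is of the moment at which its call begins: read the wrist's pose just before it. camera_info takes no time and is no camera call; for the wrist camera it gives the pose at the moment of the call.
- manip.sign_off(): hands the job in; it is judged then, once.
The state is a dict: "t": time; "q": joint angles; "qd": joint speeds; "tau": joint torques, N m; "tcp_pos": TCP position; "tool_rot": TCP orientation; "force": force on the tool from outside, world axes, zero at the start; "ft_torque": the same for the moment, N m; "finger_gap": opening from 0.0 (shut) to 1.0 (fully open); "gripper_force": force on a finger pad.
Only numpy, scipy, OpenCV 4.12 (cv2) and the standard library are available. Lean on these libraries where they do the work, as an engineer would, in place of code of your own. Each camera call takes 0.05 s, during which the arm holds its last target. There are 200 camera calls.

## Working session

There is one attempt and no reset: what is moved stays moved. The work goes in short steps, Python scripts to look and compute and a tool call to move; the robot and the scene stay as the last step left them, time stands still between calls to the robot, and variables do not carry over. Pictures are saved under pics/ and viewed, at most 10 in all, crops included, and the job is handed in when it is done.

Besides the shell and the picture viewer there is one more tool, called in YAML: its name, and indented under it one key for each argument. servo_tool: Moves the arm, as the interface text tells. Its arguments: {"type":"object","properties":{"rows":{"type":"array","items":{"type":"array","items":{"type":"array","items":{"type":"number"}}}},"squeeze":{"type":"number"}},"required":["rows"]}

```bash
ls; mkdir -p pics; python3 - <<'E'
from station import manip
import cv2,numpy as np
s=manip.sense();print(s)
a=manip.snapshot("scene");b=manip.snapshot("side")
cv2.imwrite("pics/scene.png",a);cv2.imwrite("pics/side.png",b)
for n in("scene","side","wrist"):
    c=manip.camera_info(n);print(n,np.round(c["K"],1).tolist(),np.round(c["camera_from_world"],4).tolist())
E
```

```text
pics
{'t': 0.0, 'q': array([ 1.12852233e+00,  5.28450277e-01,  1.43390174e+00, -2.59724639e-05,
        1.18140611e+00, -1.78531612e-01]), 'qd': array([-0.00138708,  0.00164379, -0.00059283,  0.00282664,  0.00193277,
       -0.00072482]), 'tau': array([ 2.21574355e-04, -4.42358279e+01, -1.78025115e+01, -2.24436262e-04,
        8.37654836e-03,  4.61645996e-06]), 'tcp_pos': array([0.16263705, 0.60276661, 0.24934352]), 'tool_rot': array([ 1.31484342e-01,  9.91317656e-01, -1.03466111e-03, -3.19278565e-04]), 'force': array([ 0.3138351 ,  0.11608082, -0.52762461]), 'ft_torque': array([-0.0474306 ,  0.02403807,  0.01470522]), 'gripper_force': 0.0, 'finger_gap': 0.9956895845096988}
scene [[408.9, 0.0, 283.2], [0.0, 408.9, 207.7], [0.0, 0.0, 1.0]] [[-0.5873, 0.8093, 0.0057, 0.3428], [0.6115, 0.4484, -0.6519, -0.2836], [-0.5302, -0.3794, -0.7583, 1.4055], [0.0, 0.0, 0.0, 1.0]]
side [[414.0, 0.0, 278.2], [0.0, 414.0, 202.0], [0.0, 0.0, 1.0]] [[0.8552, -0.5183, 0.0065, -0.4985], [-0.3806, -0.6365, -0.6709, 0.2592], [0.3518, 0.5713, -0.7416, 1.1064], [0.0, 0.0, 0.0, 1.0]]
wrist [[317.9, 0.0, 281.7], [0.0, 317.9, 210.4], [0.0, 0.0, 1.0]] [[0.2616, 0.9652, -0.0023, -0.6241], [0.9233, -0.2495, 0.292, -0.0376], [0.2813, -0.0785, -0.9564, 0.3802], [0.0, 0.0, 0.0, 1.0]]
```

View pics/scene.png

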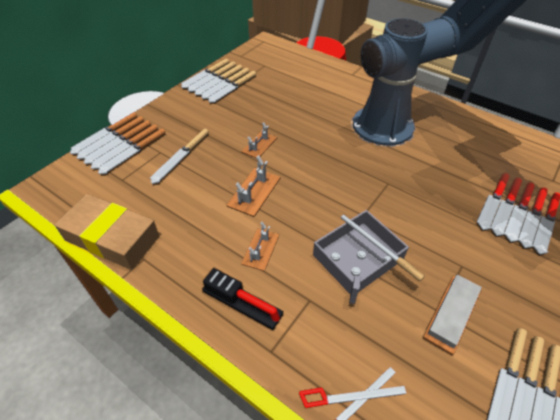

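View pics/side.png

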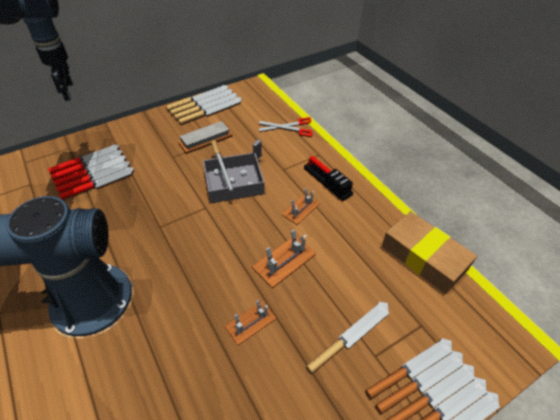

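Scene: three clips, at (260,140), (254,190) and (262,247). The base of the middle one is the largest; in the side view they are at (250,322), (284,260) and (302,207). The tote is at about (360,250) with its lug at (355,285), and the rod runs from (343,218) to (420,275). I'll check the choice in a close crop.

```bash
cat > h.py <<'E'
from station import manip
import cv2,numpy as np
def ray(n,px,z,C=None):
    c=C or manip.camera_info(n);K=np.array(c["K"]);T=np.array(c["camera_from_world"])
    R=T[:3,:3];o=-R.T@T[:3,3];d=R.T@np.linalg.solve(K,[px[0],px[1],1.]);return o+d*(z-o[2])/d[2]
def proj(n,P,C=None):
    c=C or manip.camera_info(n);T=np.array(c["camera_from_world"]);p=T[:3,:3]@P+T[:3,3];u=np.array(c["K"])@p;return u[:2]/u[2]
def tri(obs):
    A=[];b=[]
    for n,px in obs:
        c=manip.camera_info(n);T=np.array(c["camera_from_world"]);R=T[:3,:3];o=-R.T@T[:3,3]
        d=R.T@np.linalg.solve(np.array(c["K"]),[px[0],px[1],1.]);d/=np.linalg.norm(d);M=np.eye(3)-np.outer(d,d);A.append(M);b.append(M@o)
    return np.linalg.lstsq(np.vstack(A),np.hstack(b),rcond=None)[0]
E
python3 - <<'E'
import cv2,numpy as np
a=cv2.imread("pics/scene.png");b=cv2.imread("pics/side.png")
def cr(i,x,y,w,h,s): return cv2.resize(i[y:y+h,x:x+w],(w*s,h*s),interpolation=cv2.INTER_CUBIC)
top=np.hstack([cr(a,220,150,75,70,4),cr(a,305,205,125,70,4)])  # 300+500
bot=np.hstack([cr(b,245,220,75,75,4),cr(b,195,135,125,75,4)])
cv2.imwrite("pics/crop.png",np.vstack([top,bot]))
E
```

```text
(no output)
```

View pics/crop.png

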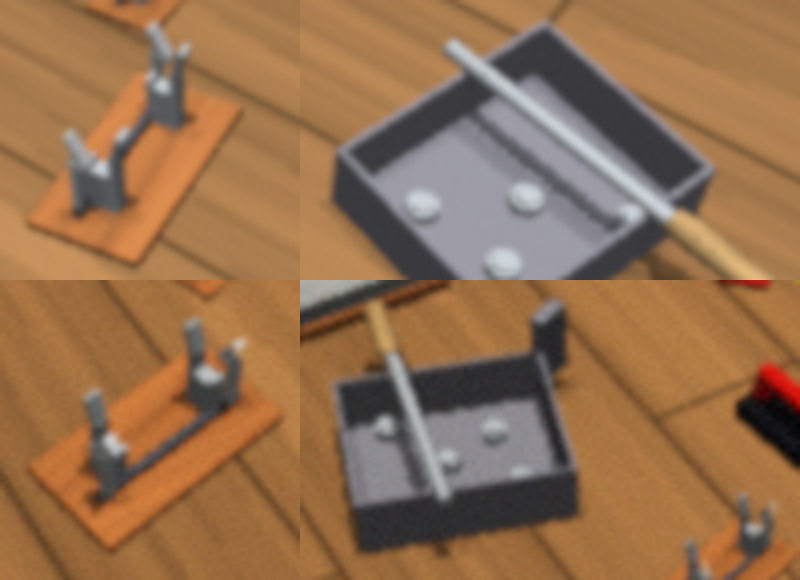

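The crop confirms the middle clip: its base is long, and it has two fork pairs joined by a dark hinge pin. The rod lies across the tote with its handle on the whetstone side, and the lug is at side (256,150).

```bash
python3 - <<'E'
from h import *
np.set_printoptions(precision=4,suppress=True)
for nm,n,ps in(("clip scene","scene",[(227.5,205.5),(254.2,215.7),(280.5,176.2),(255,168)]),("clip side","side",[(252.5,266.75),(272.5,287),(315.5,252.5),(292.5,236)])):
    P=np.array([ray(n,p,.008) for p in ps]);print(nm,P[:,:2].tolist(),"c",P.mean(0)[:2],"edges",np.linalg.norm(P-np.roll(P,-1,0),axis=1))
for nm,n,ps in(("tote scene","scene",[(366.2,210.5),(408.2,247),(315,242.5)]),("tote side","side",[(203.7,160),(264.3,183),(256.3,153)])):
    P=np.array([ray(n,p,.055) for p in ps]);print(nm,P[:,:2].tolist(),np.linalg.norm(P-np.roll(P,-1,0),axis=1))
for n,ps in(("scene",[(343,216.2),(398,258),(420.5,275.5)]),("side",[(231.2,188.7),(217.5,152.5),(213,140.7)])):
    P=np.array([ray(n,p,.061) for p in ps]);print("rod",n,P[:,:2].tolist(),np.linalg.norm(P[1]-P[0]))
print("prong tops tri", tri([("scene",(220+68/4,150+135/4)),("side",(245+193/4,220+(325-280)/4))]))
# other tall tips individually at z .086
for n,ps in(("scene",[(220+70/4,150+133/4),(220+122/4,150+135/4),(220+152/4,150+28/4),(220+184/4,150+50/4)]),("side",[(245+93/4,220+112/4),(245+117/4,220+165/4),(245+193/4,220+42/4),(245+238/4,220+65/4)])):
    print(n,[ray(n,p,.086)[:2].round(3).tolist() for p in ps])
print("lug",[ray(n,p,.09) for n,p in(("scene",(355,275)),("side",(195+355-300-0+0,0)))][0], ray("side",(195+250/4,135+25/4),.09))
E
```

```text
clip scene [[0.5971583988524688, -0.18439230044353455], [0.5818475604507696, -0.10041266644951491], [0.4145817968096648, -0.13289618509960482], [0.432200825191131, -0.21680987662052326]] c [ 0.5064 -0.1586] edges [0.0854 0.1704 0.0857 0.1681]
clip side [[0.41537614024868347, -0.13649346253098438], [0.4305845254869584, -0.22147024956557015], [0.5958500914732767, -0.18776675850794278], [0.5708996670020604, -0.10266195567893666]] c [ 0.5032 -0.1621] edges [0.0863 0.1687 0.0887 0.1592]
tote scene [[0.4218191293471104, 0.1534295010193014], [0.4651345772139306, 0.29344679933644535], [0.5892204024610401, 0.10090605222018867]] [0.1466 0.2291 0.1754]
tote side [[0.4663648710100834, 0.29338950479237524], [0.5874134624369468, 0.09388289163056007], [0.6362033487898746, 0.233722844868407]] [0.2334 0.1481 0.18  ]
rod scene [[0.47976306973803673, 0.11579333313335849], [0.5140363868900227, 0.28803095731150097], [0.527554592521435, 0.3513595831002084]] 0.17561451947698306
rod side [[0.4827931084504636, 0.12010937396574395], [0.5204648893755421, 0.29768751799910176], [0.5341207704745273, 0.36260773903870536]] 0.18153005347985518
prong tops tri [ 0.5583 -0.1522  0.0886]
scene [[0.568, -0.164], [0.549, -0.135], [0.453, -0.184], [0.458, -0.152]]
side [[0.459, -0.152], [0.451, -0.197], [0.549, -0.137], [0.565, -0.17]]
lug [0.6338 0.2337 0.09  ] [0.6506 0.2488 0.09  ]
```

```bash
cat >> h.py <<'E'
from scipy.spatial.transform import Rotation as Ro
def down(yaw):  # tool z down, tool x at yaw (deg)
    c,s=np.cos(np.radians(yaw)),np.sin(np.radians(yaw));return Ro.from_matrix(np.array([[c,s,0],[s,-c,0],[0,0,-1.]]))
def plan(p,R,n,p0=None,R0=None):
    s=manip.sense();p0=s["tcp_pos"] if p0 is None else np.array(p0);R0=Ro.from_quat(s["tool_rot"]) if R0 is None else R0
    w=(R0.inv()*R).as_rotvec();d=(np.array(p)-p0)/n
    for i in range(n):
        Ri=R0*Ro.from_rotvec(w*i/n);print(np.round(np.degrees(w)/n,2).tolist(),np.round(Ri.inv().apply(d),4).tolist())
E
python3 - <<'E'
from h import *
for n,p in(("scene",(262,247)),("side",(302,207)),("scene",(260,140)),("side",(250,322)),("scene",(242,298)),("side",(328,176))): print(n,p,ray(n,p,.02).round(3))
plan([.499,.206,.2],down(78.3),16)
E
```

```text
scene (262, 247) [ 0.659 -0.013  0.02 ]
side (302, 207) [ 0.653 -0.029  0.02 ]
scene (260, 140) [ 0.33  -0.277  0.02 ]
side (250, 322) [ 0.327 -0.285  0.02 ]
scene (242, 298) [0.8   0.039 0.02 ]
side (328, 176) [0.806 0.043 0.02 ]
[-0.01, 0.0, 5.41] [-0.0268, -0.0185, 0.0031]
[-0.01, 0.0, 5.41] [-0.0284, -0.0159, 0.0031]
[-0.01, 0.0, 5.41] [-0.0298, -0.0131, 0.0031]
[-0.01, 0.0, 5.41] [-0.0309, -0.0102, 0.0031]
[-0.01, 0.0, 5.41] [-0.0317, -0.0073, 0.0031]
[-0.01, 0.0, 5.41] [-0.0322, -0.0043, 0.0031]
[-0.01, 0.0, 5.41] [-0.0325, -0.0012, 0.0031]
[-0.01, 0.0, 5.41] [-0.0325, 0.0019, 0.0031]
[-0.01, 0.0, 5.41] [-0.0321, 0.0049, 0.0031]
[-0.01, 0.0, 5.41] [-0.0315, 0.0079, 0.0031]
[-0.01, 0.0, 5.41] [-0.0306, 0.0109, 0.0031]
[-0.01, 0.0, 5.41] [-0.0295, 0.0137, 0.0031]
[-0.01, 0.0, 5.41] [-0.0281, 0.0164, 0.0031]
[-0.01, 0.0, 5.41] [-0.0264, 0.019, 0.0031]
[-0.01, 0.0, 5.41] [-0.0245, 0.0214, 0.0031]
[-0.01, 0.0, 5.41] [-0.0224, 0.0236, 0.0031]
```

servo_tool:
  rows:
    - [[0,0,5.4,-0.027,-0.0185,0.003,1],[0,0,5.4,-0.0285,-0.016,0.003,1],[0,0,5.4,-0.03,-0.013,0.003,1],[0,0,5.4,-0.031,-0.01,0.003,1],[0,0,5.4,-0.0315,-0.007,0.003,1],[0,0,5.4,-0.032,-0.0045,0.003,1],[0,0,5.4,-0.0325,-0.001,0.003,1],[0,0,5.4,-0.0325,0.002,0.003,1]]

```text
t: 0.77
tcp_pos: [0.3326, 0.404, 0.2259]
tool_rot: [0.489, 0.872, -0.0, -0.0]
force: [0.3, 0.5, 0.1]
finger_gap: 0.998
gripper_force: 0.0
```

servo_tool:
  rows:
    - [[0,0,5.4,-0.032,0.005,0.003,1],[0,0,5.4,-0.0315,0.008,0.003,1],[0,0,5.4,-0.0305,0.011,0.003,1],[0,0,5.4,-0.0295,0.0135,0.003,1],[0,0,5.4,-0.028,0.0165,0.003,1],[0,0,5.4,-0.0265,0.019,0.003,1],[0,0,5.4,-0.0245,0.0215,0.003,1],[0,0,5.4,-0.0225,0.0235,0.003,1]]

```text
t: 1.43
tcp_pos: [0.5013, 0.2061, 0.2019]
tool_rot: [0.776, 0.631, -0.0, -0.0]
force: [0.5, 0.2, -0.6]
finger_gap: 1.0
gripper_force: 0.0
```

servo_tool:
  rows:
    - [[0,0,0,0,0,0,1],[0,0,0,0,0,0,1],[0,0,0,0,0,0,1]]

```text
t: 1.68
tcp_pos: [0.4998, 0.2076, 0.2019]
tool_rot: [0.774, 0.633, -0.001, -0.001]
force: [-0.2, 0.6, 0.9]
finger_gap: 1.003
gripper_force: 0.0
```

```bash
python3 - <<'E'
from h import *
import pickle
s=manip.sense();C=manip.camera_info("wrist");im=manip.snapshot("wrist");cv2.imwrite("pics/w1.png",im);pickle.dump(C,open("w1.pkl","wb"))
print(s["t"],s["tcp_pos"],s["tool_rot"],s["force"]);print([proj("wrist",np.array(p)).round(0).tolist() for p in([.48,.118,.061],[.517,.293,.061],[.499,.206,.061])])
E
```

```text
1.6833 [0.49983146 0.2075716  0.20185872] [ 7.74435069e-01  6.32652623e-01 -7.33556086e-04 -6.66966398e-04] [-0.17407478  0.56699259  0.87233619]
[[281.0, 297.0], [282.0, 97.0], [282.0, 206.0]]
```

View pics/w1.png

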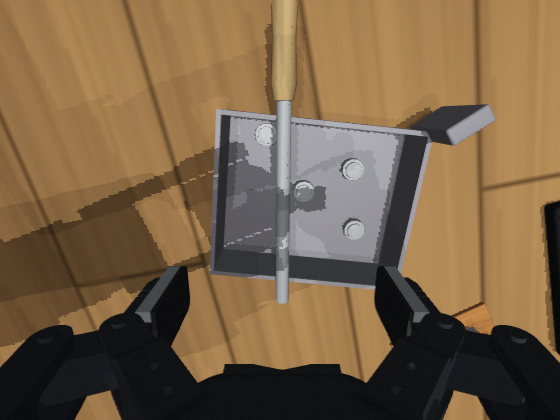

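Wrist view: rod tip at (282,303), shaft/handle boundary at (284,100), and the rod is well aligned with the tool. Tote rim corners are at (217,110), (430,135), (398,288) and (211,270), with the lug top at about (470,125).

```bash
python3 - <<'E'
from h import *
import pickle
C=pickle.load(open("w1.pkl","rb"));np.set_printoptions(precision=4,suppress=True)
a,b=[ray("",p,.061,C) for p in((282,303),(284,100))];d=b-a;print(a,b,np.linalg.norm(d),np.degrees(np.arctan2(d[1],d[0])),(a+b)/2)
P=np.array([ray("",p,.055,C) for p in((217,110),(430,135),(398,288),(211,270))]);print(P,P.mean(0),np.linalg.norm(P-np.roll(P,-1,0),axis=1))
print([np.degrees(np.arctan2(*(P[i]-P[j])[[1,0]])) for i,j in((1,0),(2,3))], "lug",ray("",(470,125),.09,C))
m=(a+b)/2;m[2]=.063
plan([m[0],m[1],.063],down(np.degrees(np.arctan2(d[1],d[0]))),6)
E
```

```text
[0.4802 0.111  0.061 ] [0.5185 0.2903 0.061 ] 0.18341417280182332 77.97062568360784 [0.4994 0.2006 0.061 ]
[[0.4637 0.2939 0.055 ]
 [0.6317 0.2394 0.055 ]
 [0.5921 0.1011 0.055 ]
 [0.4209 0.1555 0.055 ]] [0.5271 0.1975 0.055 ] [0.1766 0.1439 0.1796 0.1449]
[np.float64(-17.981595397796063), np.float64(-17.63106400462637)] lug [0.6451 0.2461 0.09  ]
[-0.02, 0.0, 0.1] [-0.0012, 0.0003, 0.0232]
[-0.02, 0.0, 0.1] [-0.0012, 0.0003, 0.0232]
[-0.02, 0.0, 0.1] [-0.0012, 0.0002, 0.0232]
[-0.02, 0.0, 0.1] [-0.0012, 0.0002, 0.0232]
[-0.02, 0.0, 0.1] [-0.0012, 0.0002, 0.0232]
[-0.02, 0.0, 0.1] [-0.0012, 0.0002, 0.0232]
```

servo_tool:
  rows:
    - [[0,0,0,-0.001,0,0.025,1],[0,0,0,-0.001,0,0.03,1],[0,0,0,-0.001,0,0.03,1],[0,0,0,-0.001,0,0.025,1],[0,0,0,-0.001,0,0.02,1],[0,0,0,-0.001,0,0.01,1],[0,0,0,0,0,0,1],[0,0,0,0,0,0,1]]

```text
t: 2.4
tcp_pos: [0.499, 0.2024, 0.0625]
tool_rot: [0.774, 0.633, -0.0, -0.0]
force: [0.1, 0.1, 0.4]
finger_gap: 1.002
gripper_force: 0.0
```

servo_tool:
  rows:
    - [[0,0,0,0,0,0,-1],[0,0,0,0,0,0,-1],[0,0,0,0,0,0,-1],[0,0,0,0,0,0,-1],[0,0,0,0,0,0,-1],[0,0,0,0,0,0,-1],[0,0,0,0,0,0,-1],[0,0,0,0,0,0,-1]]
  squeeze: 90

```text
t: 3.07
tcp_pos: [0.4998, 0.2016, 0.0628]
tool_rot: [0.774, 0.633, 0.0, 0.0]
force: [0.6, 0.2, 5.4]
finger_gap: 0.103
gripper_force: 87.9
```

servo_tool:
  rows:
    - [[0,0,0,0,0,0,-1],[0,0,0,0,0,0,-1],[0,0,0,0,0,0,-1],[0,0,0,0,0,0,-1]]

```text
t: 3.4
tcp_pos: [0.4998, 0.2016, 0.0628]
tool_rot: [0.774, 0.633, 0.0, 0.0]
force: [-1.3, -0.6, 6.5]
finger_gap: 0.109
gripper_force: 87.9
```

servo_tool:
  rows:
    - [[0,0,0,0,0,-0.01,-1],[0,0,0,0,0,-0.02,-1],[0,0,0,0,0,-0.025,-1],[0,0,0,0,0,-0.025,-1],[0,0,0,0,0,-0.025,-1],[0,0,0,0,0,-0.02,-1],[0,0,0,0,0,-0.01,-1],[0,0,0,0,0,0,-1]]

```text
t: 4.07
tcp_pos: [0.5006, 0.202, 0.1996]
tool_rot: [0.774, 0.633, 0.002, 0.001]
force: [0.0, -0.7, -2.6]
finger_gap: 0.106
gripper_force: 87.9
```

```bash
python3 - <<'E'
from h import *
plan([.505,-.160,.195],down(10.9),16)
E
```

```text
[0.01, -0.02, 4.22] [-0.0221, 0.0048, 0.0003]
[0.01, -0.02, 4.22] [-0.0217, 0.0064, 0.0003]
[0.01, -0.02, 4.22] [-0.0212, 0.008, 0.0003]
[0.01, -0.02, 4.22] [-0.0205, 0.0095, 0.0003]
[0.01, -0.02, 4.22] [-0.0198, 0.011, 0.0003]
[0.01, -0.02, 4.22] [-0.0189, 0.0124, 0.0003]
[0.01, -0.02, 4.22] [-0.0179, 0.0138, 0.0003]
[0.01, -0.02, 4.22] [-0.0169, 0.0151, 0.0003]
[0.01, -0.02, 4.22] [-0.0157, 0.0163, 0.0003]
[0.01, -0.02, 4.22] [-0.0145, 0.0174, 0.0003]
[0.01, -0.02, 4.22] [-0.0132, 0.0184, 0.0003]
[0.01, -0.02, 4.22] [-0.0118, 0.0193, 0.0003]
[0.01, -0.02, 4.22] [-0.0103, 0.0201, 0.0003]
[0.01, -0.02, 4.22] [-0.0088, 0.0208, 0.0003]
[0.01, -0.02, 4.22] [-0.0072, 0.0214, 0.0003]
[0.01, -0.02, 4.22] [-0.0056, 0.0219, 0.0003]
```

servo_tool:
  rows:
    - [[0,0,4.2,-0.022,0.005,0,-1],[0,0,4.2,-0.0215,0.0065,0,-1],[0,0,4.2,-0.021,0.008,0,-1],[0,0,4.2,-0.0205,0.0095,0,-1],[0,0,4.2,-0.02,0.011,0,-1],[0,0,4.2,-0.019,0.0125,0,-1],[0,0,4.2,-0.018,0.014,0,-1],[0,0,4.2,-0.017,0.015,0,-1]]

```text
t: 4.73
tcp_pos: [0.501, 0.0197, 0.1956]
tool_rot: [0.925, 0.38, -0.002, -0.001]
force: [0.1, -0.0, -2.3]
finger_gap: 0.106
gripper_force: 87.8
```

servo_tool:
  rows:
    - [[0,0,4.2,-0.0155,0.0165,0,-1],[0,0,4.2,-0.0145,0.0175,0,-1],[0,0,4.2,-0.013,0.0185,0,-1],[0,0,4.2,-0.012,0.0195,0,-1],[0,0,4.2,-0.0105,0.02,0,-1],[0,0,4.2,-0.009,0.021,0,-1],[0,0,4.2,-0.007,0.0215,0,-1],[0,0,4.2,-0.0055,0.022,0,-1]]

```text
t: 5.4
tcp_pos: [0.5046, -0.1616, 0.1955]
tool_rot: [0.995, 0.096, -0.002, -0.001]
force: [0.3, -0.7, -2.0]
finger_gap: 0.107
gripper_force: 87.7
```

servo_tool:
  rows:
    - [[0,0,0,0,0,0,-1],[0,0,0,0,0,0,-1],[0,0,0,0,0,0,-1],[0,0,0,0,0,0,-1]]

```text
t: 5.73
tcp_pos: [0.505, -0.1596, 0.1964]
tool_rot: [0.995, 0.099, -0.001, -0.001]
force: [-0.4, 0.4, -1.1]
finger_gap: 0.106
gripper_force: 87.9
```

```bash
python3 - <<'E'
from h import *
import pickle
s=manip.sense();C=manip.camera_info("wrist");im=manip.snapshot("wrist");pickle.dump(C,open("w2.pkl","wb"));cv2.imwrite("pics/w2.png",im)
sd=manip.snapshot("side");sc=manip.snapshot("scene");cv2.imwrite("pics/side2.png",sd);cv2.imwrite("pics/scene2.png",sc)
print(s["t"],s["tcp_pos"],s["tool_rot"]);print(proj("",np.array([.505,-.16,.05]),C))
E
```

```text
5.7333 [ 0.50496975 -0.15964513  0.19641746] [ 9.95090783e-01  9.89559731e-02 -1.07115744e-03 -9.49630900e-04]
[282.72764101 201.77386952]
```

View pics/w2.png

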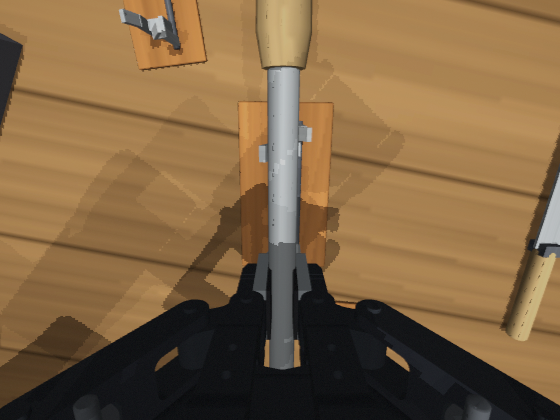

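Wrist view: the far end of the clip base spans (239,103) to (333,103), the fork tip is at (264,153), the jaw prong at (305,134), and the handle boundary at (285,68). Next I measure the base edges and the rod axis by colour.

```bash
python3 - <<'E'
from h import *
import pickle
C=pickle.load(open("w2.pkl","rb"));im=cv2.imread("pics/w2.png");np.set_printoptions(precision=4,suppress=True)
h=cv2.cvtColor(im,cv2.COLOR_BGR2HSV)
for r in(90,98,102,106,115,125,145,165,180): print(r,[h[r,c].tolist() for c in(228,236,241,246,325,332,340)]) if r in(115,) else 0
hsv=h.astype(int)
# row-wise edges by max gradient of saturation near expected edges
S=cv2.GaussianBlur(im,(3,3),0).astype(int)
L=[];Rr=[];A=[]
for r in range(108,175,6):
    g=np.abs(S[r,2:]-S[r,:-2]).sum(1)
    l=np.argmax(g[230:250])+231;q=np.argmax(g[318:342])+319
    L.append(ray("",(l,r),.008,C));Rr.append(ray("",(q,r),.008,C))
    a=np.argmax(g[255:276]) 
    A.append((r,l,q))
print(A)
def fit(P):
    P=np.array(P)[:,:2];vx,vy,x,y=cv2.fitLine(P.astype(np.float32),cv2.DIST_HUBER,0,.001,.01).ravel();sg=np.sign(vx);return np.degrees(np.arctan2(sg*vy,sg*vx)),np.array([x,y])
(aL,pL),(aR,pR)=fit(L),fit(Rr);print(aL,pL,aR,pR)
th=np.radians((aL+aR)/2);u=np.array([np.cos(th),np.sin(th)]);v=np.array([-u[1],u[0]])
print("width",(pL-pR)@v,"mid y along v",(pL@v+pR@v)/2,"prev",np.array([.505,-.16])@v)
e=[ray("",p,.008,C)[:2] for p in((239,102),(333,102))];print("end x along u",[q@u for q in e],"centre u",np.mean([q@u for q in e])-.085,"prev",np.array([.505,-.16])@u)
for nm,p in(("fork",(264,153)),("prong",(305,134))):
    q=ray("",p,.086,C)[:2]-np.array([.505,-.16]);print(nm,q@u,q@v)
s=manip.sense();R=Ro.from_quat(s["tool_rot"])
for p in((285,72),(285,130),(284.5,180),(284,230),(283,340)):
    q=ray("",p,s["tcp_pos"][2],C)-s["tcp_pos"];print("rod",p,R.inv().apply(q))
E
```

```text
115 [[17, 129, 176], [17, 130, 174], [15, 153, 205], [17, 149, 206], [15, 156, 188], [15, 166, 160], [16, 134, 152]]
[(108, np.int64(239), np.int64(334)), (114, np.int64(239), np.int64(332)), (120, np.int64(239), np.int64(331)), (126, np.int64(239), np.int64(331)), (132, np.int64(239), np.int64(331)), (138, np.int64(239), np.int64(330)), (144, np.int64(240), np.int64(330)), (150, np.int64(240), np.int64(330)), (156, np.int64(240), np.int64(329)), (162, np.int64(240), np.int64(329)), (168, np.int64(240), np.int64(329)), (174, np.int64(240), np.int64(328))]
10.22915 [ 0.545  -0.1096] 10.347788 [ 0.5567 -0.1962]
width 0.08728093 mid y along v -0.24881014 prev -0.24762247987091543
end x along u [np.float64(0.5520877307840469), np.float64(0.5536403910856674)] centre u 0.46786406093485716 prev 0.4683034285902977
fork 0.04670013229623823 0.014594286573816923
prong 0.06073693067012251 -0.014783781854305667
rod (285, 72) [ 0.0884  0.0006 -0.    ]
rod (285, 130) [ 0.0683  0.0006 -0.    ]
rod (284.5, 180) [ 0.0492  0.0005 -0.    ]
rod (284, 230) [ 0.0283  0.0003 -0.    ]
rod (283, 340) [-0.026  -0.0001  0.    ]
```

servo_tool:
  rows:
    - [[0,0,0.3,0,0.0005,0.02,-1],[0,0,0.3,0,0,0.025,-1],[0,0,0,0,0,0.025,-1],[0,0,0,0,0,0.015,-1],[0,0,0,0,0,0.01,-1],[0,0,0,0,0,0.005,-1],[0,0,0,0,0,0.005,-1],[0,0,0,0,0,0,-1]]

```text
t: 6.55
tcp_pos: [0.5061, -0.1613, 0.0921]
tool_rot: [0.996, 0.093, -0.0, -0.0]
force: [0.5, -0.2, -1.5]
finger_gap: 0.103
gripper_force: 87.9
```

servo_tool:
  rows:
    - [[0,0,0,0,0,0.004,-1],[0,0,0,0,0,0.004,-1],[0,0,0,0,0,0.004,-1],[0,0,0,0,0,0.002,-1],[0,0,0,0,0,0,-1]]

```text
t: 6.97
tcp_pos: [0.5057, -0.1614, 0.078]
tool_rot: [0.996, 0.093, -0.0, -0.0]
force: [0.5, 0.5, -1.0]
finger_gap: 0.102
gripper_force: 87.9
```

servo_tool:
  rows:
    - [[0,0,0,0,0,0.002,-1],[0,0,0,0,0,0.002,-1],[0,0,0,0,0,0.002,-1],[0,0,0,0,0,0.002,-1],[0,0,0,0,0,0,-1]]

```text
t: 7.38
tcp_pos: [0.5054, -0.1605, 0.07]
tool_rot: [0.996, 0.093, -0.001, -0.001]
force: [-0.6, 3.0, 0.0]
finger_gap: 0.105
gripper_force: 88.0
```

servo_tool:
  rows:
    - [[0,0,0,0,0,0.002,-1],[0,0,0,0,0,0.002,-1],[0,0,0,0,0,0.002,-1],[0,0,0,0,0,0,-1]]

```text
t: 7.72
tcp_pos: [0.5053, -0.1608, 0.0637]
tool_rot: [0.996, 0.093, -0.001, -0.001]
force: [-0.9, 4.2, -1.4]
finger_gap: 0.111
gripper_force: 87.9
```

servo_tool:
  rows:
    - [[0,0,0,0,0,0.002,-1],[0,0,0,0,0,0.002,-1],[0,0,0,0,0,0.002,-1],[0,0,0,0,0,0,-1]]

```text
t: 8.05
tcp_pos: [0.5054, -0.1613, 0.0574]
tool_rot: [0.996, 0.093, -0.001, -0.0]
force: [0.1, 3.7, -4.9]
finger_gap: 0.105
gripper_force: 87.8
```

servo_tool:
  rows:
    - [[0,0,0,0,0,0.002,-1],[0,0,0,0,0,0.002,-1],[0,0,0,0,0,0.001,-1],[0,0,0,0,0,0,-1]]

```text
t: 8.38
tcp_pos: [0.5071, -0.1628, 0.0534]
tool_rot: [0.996, 0.093, 0.001, 0.001]
force: [0.2, -0.2, -2.6]
finger_gap: 0.102
gripper_force: 88.2
```

servo_tool:
  rows:
    - [[0,0,0,0,0,0.001,-1],[0,0,0,0,0,0.001,-1],[0,0,0,0,0,0.001,-1],[0,0,0,0,0,0,-1],[0,0,0,0,0,0,-1]]

```text
t: 8.8
tcp_pos: [0.5069, -0.1624, 0.0519]
tool_rot: [0.996, 0.093, 0.001, 0.001]
force: [-2.1, -0.3, 7.6]
finger_gap: 0.106
gripper_force: 89.6
```

```bash
python3 - <<'E'
from h import *
a=manip.snapshot("scene");b=manip.snapshot("side");w=manip.snapshot("wrist")
print(manip.sense()["force"])
A=cv2.resize(a[140:220,205:305],(400,320),interpolation=2);B=cv2.resize(b[210:290,240:340],(400,320),interpolation=2)
W=cv2.resize(w,(400,300));cv2.imwrite("pics/seat.png",np.vstack([np.hstack([A,B]),np.hstack([W[:280],0*W[:280]])]))
E
```

```text
[-1.50910375 -0.07621494  7.4573491 ]
```

View pics/seat.png

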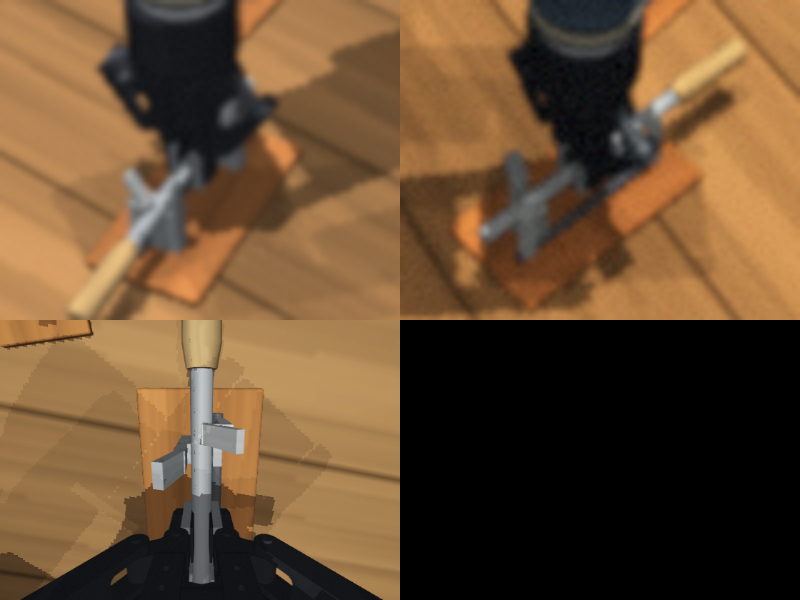

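The crop shows the shaft between the forks, with the jaw prong closed over it (wrist inset at about (222,437)). TCP z of 0.052 matches the seat height, and the 7.5 N upward force says it has bottomed. I'll release it.

servo_tool:
  rows:
    - [[0,0,0,0,0,0,0],[0,0,0,0,0,0,0],[0,0,0,0,0,0,0],[0,0,0,0,0,0,0],[0,0,0,0,0,0,0],[0,0,0,0,0,0,0]]

```text
t: 9.45
tcp_pos: [0.5059, -0.1615, 0.0502]
tool_rot: [0.996, 0.093, -0.0, -0.0]
force: [-0.6, 0.2, -1.1]
finger_gap: 0.496
gripper_force: 0.0
```

servo_tool:
  rows:
    - [[0,0,0,0,0,-0.01,0],[0,0,0,0,0,-0.02,0],[0,0,0,0,0,-0.03,0],[0,0,0,0,0,-0.03,0],[0,0,0,0,0,-0.03,0],[0,0,0,0,0,-0.03,0.5],[0,0,0,0,0,-0.01,0.5],[0,0,0,0,0,0,0.5]]

```text
t: 10.12
tcp_pos: [0.5075, -0.1623, 0.2137]
tool_rot: [0.996, 0.093, 0.003, 0.002]
force: [0.0, -0.5, -1.1]
finger_gap: 0.749
gripper_force: 0.0
```

```bash
python3 - <<'E'
from h import *
import pickle
C=manip.camera_info("wrist");w=manip.snapshot("wrist");a=manip.snapshot("scene");b=manip.snapshot("side");pickle.dump(C,open("w3.pkl","wb"))
A=cv2.resize(a[140:220,205:305],(400,320),interpolation=2);B=cv2.resize(b[210:290,240:340],(400,320),interpolation=2)
W=cv2.resize(w,(373,280));T=cv2.resize(a[195:305,300:447],(373,280),interpolation=2);cv2.imwrite("pics/rel.png",np.vstack([np.hstack([A,B]),np.hstack([W,T,np.zeros((280,54,3),np.uint8)])]))
# lug approach: diagonal yaw
th=39.82-17.8;print(th)
plan([.645,.2455,.16],down(th),12)
E
```

```text
22.02
[-0.01, 0.01, -0.94] [0.0178, -0.0311, 0.0041]
[-0.01, 0.01, -0.94] [0.0183, -0.0308, 0.0041]
[-0.01, 0.01, -0.94] [0.0188, -0.0305, 0.0041]
[-0.01, 0.01, -0.94] [0.0193, -0.0302, 0.0041]
[-0.01, 0.01, -0.94] [0.0198, -0.0299, 0.0041]
[-0.01, 0.01, -0.94] [0.0203, -0.0295, 0.0041]
[-0.01, 0.01, -0.94] [0.0207, -0.0292, 0.0041]
[-0.01, 0.01, -0.94] [0.0212, -0.0289, 0.0041]
[-0.01, 0.01, -0.94] [0.0217, -0.0285, 0.0041]
[-0.01, 0.01, -0.94] [0.0222, -0.0281, 0.0041]
[-0.01, 0.01, -0.94] [0.0226, -0.0278, 0.0041]
[-0.01, 0.01, -0.94] [0.0231, -0.0274, 0.0041]
```

View pics/rel.png

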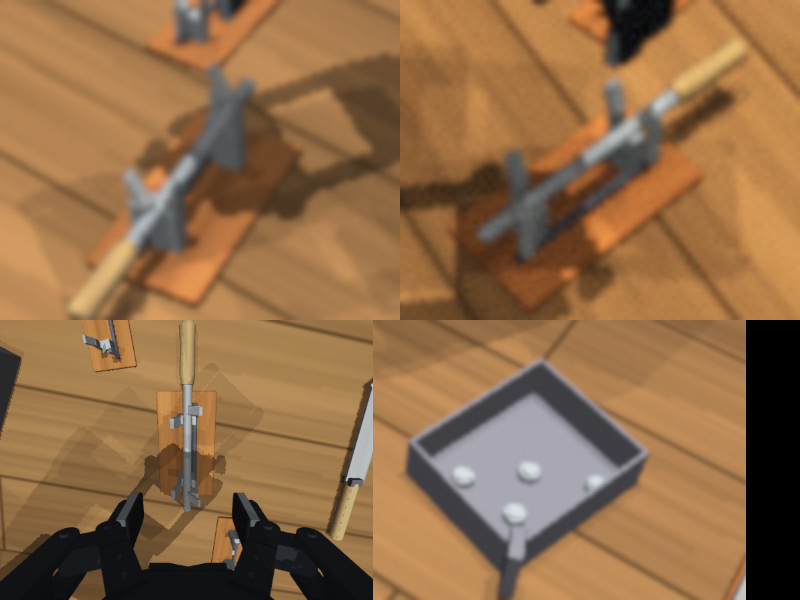

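The rod stays home after release, centred, with the jaw closed. The tote is unmoved, with its lug at scene crop (512,560). Going above the lug.

servo_tool:
  rows:
    - [[0,0,-0.9,0.015,-0.025,0,0.5],[0,0,-1,0.0185,-0.031,0.004,0.5],[0,0,-1,0.019,-0.0305,0.005,0.5],[0,0,-1,0.0195,-0.03,0.005,0.5],[0,0,-1,0.02,-0.03,0.005,0.5],[0,0,-0.9,0.0205,-0.0295,0.005,0.5],[0,0,-0.9,0.0205,-0.029,0.005,0.5],[0,0,-0.9,0.021,-0.029,0.005,0.5]]

```text
t: 10.93
tcp_pos: [0.597, 0.1049, 0.1733]
tool_rot: [0.987, 0.159, -0.003, -0.0]
force: [0.1, -0.7, 0.6]
finger_gap: 0.745
gripper_force: 0.0
```

servo_tool:
  rows:
    - [[0,0,-0.9,0.0215,-0.0285,0.005,0.5],[0,0,-0.9,0.022,-0.028,0.005,0.5],[0,0,-0.9,0.0225,-0.028,0.005,0.5],[0,0,-0.9,0.023,-0.0275,0.004,0.5],[0,0,0,0.0025,-0.006,0,0.5],[0,0,0,0,0,0,0.5],[0,0,0,0,0,0,0.5],[0,0,0,0,0,0,0.5]]

```text
t: 11.6
tcp_pos: [0.6434, 0.2436, 0.156]
tool_rot: [0.982, 0.189, -0.002, 0.0]
force: [1.1, 0.4, 1.0]
finger_gap: 0.751
gripper_force: 0.0
```

```bash
python3 - <<'E'
from h import *
import pickle
s=manip.sense();C=manip.camera_info("wrist");w=manip.snapshot("wrist");cv2.imwrite("pics/w4.png",w);pickle.dump(C,open("w4.pkl","wb"))
print(s["t"],s["tcp_pos"],s["tool_rot"],s["q"]);print([proj("",np.array(p),C).round() for p in([.6451,.2461,.09],[.6317,.2394,.055])])
q,p=s["q"],s["tcp_pos"]
def row(q,p): 
    a,b=q[1],q[1]+q[2];return [[np.sin(a),np.sin(b),0],[np.cos(a),np.cos(b),1]],[np.hypot(*p[:2]),p[2]]
A1,b1=row([1.1285,.52845,1.4339],[.16264,.60277,.24934]);A2,b2=row(q,p)
x=np.linalg.lstsq(np.array(A1+A2),np.array(b1+b2),rcond=None);print("l1,l2,h-L",x[0],x[2])
E
```

```text
11.6 [0.64339482 0.24355432 0.15595116] [ 9.81914849e-01  1.89315641e-01 -1.64783202e-03  3.20325943e-04] [ 2.00067368e-01  7.17451369e-01  1.33849380e+00 -6.87224226e-04
  1.08894925e+00  1.39025235e+00]
[array([279., 232.]), array([281., 234.])]
l1,l2,h-L [ 0.52201951  0.39029823 -0.05394674] 3
```

View pics/w4.png

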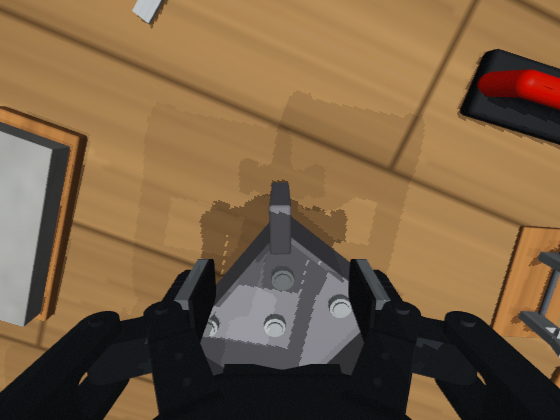

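Wrist view: lug top face centred at about (280,231) against the predicted (279,232), so its position is confirmed, and the lug edges line up with the tool. The caps lie clear of the lug. Lowering and gripping.

servo_tool:
  rows:
    - [[0,0,0,0.002,-0.001,0.01,0.5],[0,0,0,0.002,-0.0005,0.02,0.5],[0,0,0,0.001,0,0.02,0.5],[0,0,0,0,0,0.015,0.5],[0,0,0,0,0,0.01,0.5],[0,0,0,0,0,0.002,0.5],[0,0,0,0,0,0,0.5],[0,0,0,0,0,0,0.5]]

```text
t: 12.32
tcp_pos: [0.6491, 0.2481, 0.081]
tool_rot: [0.982, 0.19, 0.001, -0.0]
force: [0.7, 0.2, -0.7]
finger_gap: 0.752
gripper_force: 0.0
```

servo_tool:
  rows:
    - [[0,0,0,0,0,0,-1],[0,0,0,0,0,0,-1],[0,0,0,0,0,0,-1],[0,0,0,0,0,0,-1],[0,0,0,0,0,0,-1],[0,0,0,0,0,0,-1],[0,0,0,0,0,0,-1],[0,0,0,0,0,0,-1]]
  squeeze: 110

```text
t: 12.98
tcp_pos: [0.6491, 0.2484, 0.0813]
tool_rot: [0.982, 0.19, 0.001, 0.0]
force: [-0.5, -1.1, 5.8]
finger_gap: 0.14
gripper_force: 108.1
```

```bash
cat > k.py <<'E'
from h import *
d=.111
X=None
def fit():
    s=manip.sense();D=[([1.1285,.52845,1.4339],[.16264,.60277,.24934]),([.200067,.717451,1.338494],[.643395,.243554,.155951]),(s["q"],s["tcp_pos"])]
    A=[];b=[]
    for q,p in D:
        a,c=q[1],q[1]+q[2];A+=[[np.sin(a),np.sin(c),0],[np.cos(a),np.cos(c),1]];b+=[np.sqrt(p[0]**2+p[1]**2-d*d),p[2]]
    x,res,_,_=np.linalg.lstsq(np.array(A),np.array(b),rcond=None);return x,res
E
python3 - <<'E'
from k import *
s=manip.sense();print(s["t"],s["tcp_pos"],s["tool_rot"],s["q"],s["force"],s["finger_gap"]);x,res=fit();print(x,res)
l1,l2,k=x
for L in(.15,.2,.25,.3):
  for t in(25,30,35,38):
    th=np.radians(t);R0,z0=.446-0.006,0.0  # pivot radius
    dx,dz=.249,.078
    rr=R0+dx*np.cos(th)-dz*np.sin(th);z=dx*np.sin(th)+dz*np.cos(th)
    rw=np.sqrt(rr**2-d*d)-L*np.sin(th);zw=z-(k)-L+L*np.cos(th)  # wrist rel shoulder (k=h-L)
    D=np.hypot(rw,zw);c3=(D*D-l1*l1-l2*l2)/(2*l1*l2)
    if abs(c3)>1: print(L,t,"unreach",c3);continue
    q3=np.arccos(c3);q2=np.arctan2(rw,zw)-np.arctan2(l2*np.sin(q3),l1+l2*c3);print(L,t,"q2 %.2f q3 %.2f q5 %.2f"%(q2,q3,np.pi-th-q2-q3))
E
```

```text
12.9833 [0.64910736 0.24842965 0.08131956] [9.81828634e-01 1.89767964e-01 8.07926968e-04 2.79394943e-05] [ 2.05164325e-01  8.17948913e-01  1.36009020e+00 -9.61594515e-05
  9.61938649e-01  1.39416384e+00] [-0.54854818 -1.10237837  5.77381072] 0.13960909903466845
[ 0.50305361  0.39101494 -0.03870986] [2.3059551e-05]
0.15 25 q2 0.52 q3 1.71 q5 0.48
0.15 30 q2 0.46 q3 1.77 q5 0.39
0.15 35 q2 0.40 q3 1.84 q5 0.28
0.15 38 q2 0.37 q3 1.88 q5 0.22
0.2 25 q2 0.49 q3 1.77 q5 0.45
0.2 30 q2 0.43 q3 1.85 q5 0.34
0.2 35 q2 0.37 q3 1.93 q5 0.23
0.2 38 q2 0.34 q3 1.98 q5 0.17
0.25 25 q2 0.46 q3 1.83 q5 0.41
0.25 30 q2 0.40 q3 1.92 q5 0.30
0.25 35 q2 0.34 q3 2.01 q5 0.18
0.25 38 q2 0.30 q3 2.06 q5 0.11
0.3 25 q2 0.44 q3 1.89 q5 0.37
0.3 30 q2 0.37 q3 1.99 q5 0.25
0.3 35 q2 0.31 q3 2.09 q5 0.13
0.3 38 q2 0.27 q3 2.15 q5 0.05
```

```bash
cat > tilt.py <<'E'
from k import *
s=manip.sense();R0=Ro.from_quat(s["tool_rot"]);p0=s["tcp_pos"]
u=R0.apply([1,0,0]);u[2]=0;u/=np.linalg.norm(u);dx,dz=.250,p0[2]
N=24;T=38;OUT=.06
def pose(i):
    t=np.radians(T*i/N);c=p0-dx*u;c[2]=0
    return c+u*(OUT*i/N+dx*np.cos(t)-dz*np.sin(t))+np.array([0,0,.001*min(i,2)/2+dx*np.sin(t)+dz*np.cos(t)]),R0*Ro.from_rotvec([0,t,0])
for i in range(N):
    (a,Ra),(b,Rb)=pose(i),pose(i+1);v=Ra.inv().apply(b-a)
    print(i,"wy %.2f"%(T/N),np.round(v,4).tolist())
print(pose(N)[0])
l1,l2,k=fit()[0]
for L in(.2,.3):
  for i in(12,18,24):
    p,R=pose(i);w=p-R.apply([0,0,L]);rw=np.sqrt(w[0]**2+w[1]**2-d*d);zw=w[2]-k-L;D=np.hypot(rw,zw)
    q3=np.arccos((D*D-l1*l1-l2*l2)/(2*l1*l2));q2=np.arctan2(rw,zw)-np.arctan2(l2*np.sin(q3),l1+l2*np.cos(q3))
    q1=np.arctan2(w[1],w[0])-np.arcsin(d/np.hypot(w[0],w[1]));f=np.array([np.cos(q1)*np.sin(q2+q3),np.sin(q1)*np.sin(q2+q3),np.cos(q2+q3)])
    print(L,i,"q1 %.2f q2 %.2f q3 %.2f q5 %.2f"%(q1,q2,q3,np.arccos(f@R.apply([0,0,1]))))
for n,px in(("scene",(455,310)),("side",(205,135))): print("whetstone",ray(n,px,.036))
E
python3 tilt.py
```

```text
0 wy 1.58 [0.0002, 0.0, -0.0074]
1 wy 1.58 [0.0002, 0.0, -0.0073]
2 wy 1.58 [0.0002, 0.0, -0.0067]
3 wy 1.58 [0.0002, 0.0, -0.0067]
4 wy 1.58 [0.0002, 0.0, -0.0066]
5 wy 1.58 [0.0001, 0.0, -0.0065]
6 wy 1.58 [0.0001, 0.0, -0.0065]
7 wy 1.58 [0.0001, 0.0, -0.0064]
8 wy 1.58 [0.0001, 0.0, -0.0063]
9 wy 1.58 [0.0001, 0.0, -0.0063]
10 wy 1.58 [0.0001, 0.0, -0.0062]
11 wy 1.58 [0.0001, 0.0, -0.0061]
12 wy 1.58 [0.0, 0.0, -0.0061]
13 wy 1.58 [0.0, 0.0, -0.006]
14 wy 1.58 [-0.0, 0.0, -0.0059]
15 wy 1.58 [-0.0, 0.0, -0.0059]
16 wy 1.58 [-0.0001, 0.0, -0.0058]
17 wy 1.58 [-0.0001, 0.0, -0.0057]
18 wy 1.58 [-0.0001, 0.0, -0.0057]
19 wy 1.58 [-0.0002, 0.0, -0.0056]
20 wy 1.58 [-0.0002, 0.0, -0.0056]
21 wy 1.58 [-0.0002, 0.0, -0.0055]
22 wy 1.58 [-0.0003, 0.0, -0.0054]
23 wy 1.58 [-0.0003, 0.0, -0.0054]
[0.60914626 0.2323828  0.21899606]
0.2 12 q1 0.18 q2 0.61 q3 1.57 q5 0.63
0.2 18 q1 0.17 q2 0.52 q3 1.69 q5 0.46
0.2 24 q1 0.15 q2 0.43 q3 1.81 q5 0.29
0.3 12 q1 0.17 q2 0.57 q3 1.68 q5 0.58
0.3 18 q1 0.15 q2 0.46 q3 1.83 q5 0.38
0.3 24 q1 0.12 q2 0.36 q3 2.00 q5 0.21
whetstone [0.54754132 0.44967169 0.036     ]
whetstone [0.53351718 0.43617418 0.036     ]
```

servo_tool:
  rows:
    - [[0,1,0,0,0,-0.0045,-1],[0,1.5,0,0,0,-0.007,-1],[0,1.6,0,0,0,-0.007,-1],[0,1.6,0,0,0,-0.007,-1],[0,1.6,0,0,0,-0.0068,-1],[0,1.6,0,0,0,-0.0067,-1],[0,1.6,0,0,0,-0.0066,-1],[0,1.6,0,0,0,-0.0065,-1]]

```text
t: 13.65
tcp_pos: [0.6426, 0.2464, 0.1312]
tool_rot: [0.976, 0.189, 0.103, -0.02]
force: [-0.2, -1.0, -2.3]
finger_gap: 0.144
gripper_force: 107.2
```

servo_tool:
  rows:
    - [[0,1.6,0,0,0,-0.0064,-1],[0,1.6,0,0,0,-0.0064,-1],[0,1.6,0,0,0,-0.0063,-1],[0,1.6,0,0,0,-0.0062,-1],[0,1.6,0,0,0,-0.0062,-1],[0,1.6,0,0,0,-0.0061,-1],[0,1.6,0,0,0,-0.006,-1],[0,1.6,0,0,0,-0.006,-1]]

```text
t: 14.32
tcp_pos: [0.6286, 0.2408, 0.1782]
tool_rot: [0.959, 0.185, 0.211, -0.041]
force: [-0.3, 0.4, -1.6]
finger_gap: 0.142
gripper_force: 107.4
```

```bash
python3 - <<'E'
from h import *
s=manip.sense();z=Ro.from_quat(s["tool_rot"]).apply([0,0,1]);print(s["t"],s["tcp_pos"],np.degrees(np.arccos(-z[2])),s["q"],s["force"],s["ft_torque"],s["finger_gap"])
a=manip.snapshot("scene");b=manip.snapshot("side")
A=cv2.resize(a[185:335,300:450],(400,400),interpolation=2);B=cv2.resize(b[90:240,160:310],(400,400),interpolation=2);cv2.imwrite("pics/tilt1.png",np.hstack([A,B]))
E
```

```text
14.3167 [0.62855436 0.2407753  0.17821338] 24.79034021097704 [0.16136525 0.57110624 1.69508414 0.20930261 0.46085823 1.18194521] [-0.28056052  0.44457811 -1.62608128] [-0.12143955  0.30253168  0.03517509] 0.14202932218125713
```

View pics/tilt1.png

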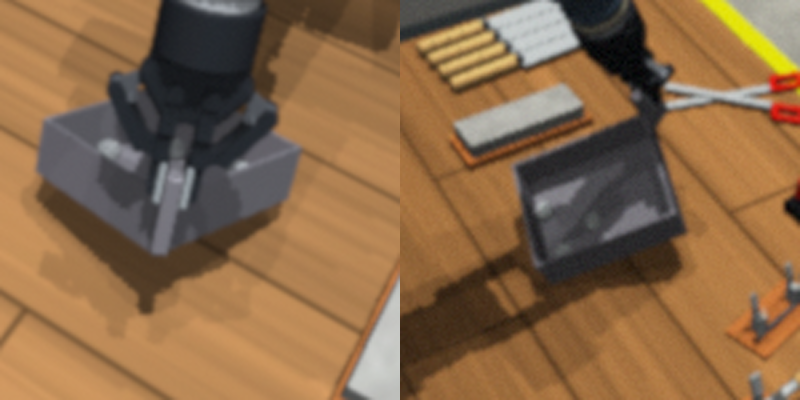

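At a tool tilt of 25° the tote follows rigidly, and one cap shows in the side view at (542,210), already sliding. I continue to about 38–39°.

servo_tool:
  rows:
    - [[0,1.7,0,0,0,-0.006,-1],[0,1.7,0,0,0,-0.006,-1],[0,1.7,0,0,0,-0.006,-1],[0,1.7,0,0,0,-0.006,-1],[0,1.7,0,0,0,-0.006,-1],[0,1.7,0,0,0,-0.006,-1],[0,1.7,0,0,0,-0.006,-1],[0,1.7,0,0,0,-0.006,-1]]

```text
t: 15.08
tcp_pos: [0.6068, 0.2319, 0.2196]
tool_rot: [0.927, 0.179, 0.323, -0.063]
force: [-0.7, 1.4, -3.2]
finger_gap: 0.142
gripper_force: 107.5
```

servo_tool:
  rows:
    - [[0,0,0,0,0,0,-1],[0,0,0,0,0,0,-1],[0,0,0,0,0,0,-1],[0,0,0,0,0,0,-1],[0,0,0,0,0,0,-1],[0,0,0,0,0,0,-1],[0,0,0,0,0,0,-1],[0,0,0,0,0,0,-1]]

```text
t: 15.75
tcp_pos: [0.6076, 0.2319, 0.2203]
tool_rot: [0.927, 0.179, 0.324, -0.063]
force: [0.4, -0.1, -3.2]
finger_gap: 0.142
gripper_force: 107.4
```

```bash
python3 - <<'E'
from h import *
s=manip.sense();z=Ro.from_quat(s["tool_rot"]).apply([0,0,1]);print(s["t"],s["tcp_pos"],np.degrees(np.arccos(-z[2])),s["q"],s["force"],s["ft_torque"],s["finger_gap"])
a=manip.snapshot("wrist");b=manip.snapshot("side")
A=cv2.resize(a,(400,300));B=cv2.resize(b[110:220,190:300],(400,400),interpolation=2);A=np.vstack([A,np.zeros((100,400,3),np.uint8)]);cv2.imwrite("pics/tilt2.png",np.hstack([A,B]))
E
```

```text
15.75 [0.60756803 0.2319061  0.2203372 ] 38.49312823383761 [0.12370822 0.47741367 1.88446871 0.91499708 0.2020323  0.46178678] [ 0.43473682 -0.06085158 -3.15806951] [-0.08113661  0.34729198 -0.03212417] 0.1416347736685846
```

View pics/tilt2.png

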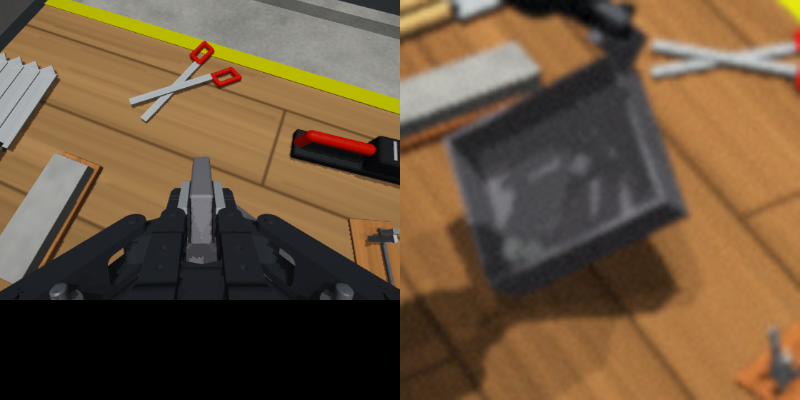

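The tote holds at a 38.5° tilt, and caps show near the low corner at crop (520,245). I have no picture views left, so I'll check all four caps numerically by their neutral colour, rectified onto the tote floor.

```bash
cat > caps.py <<'E'
from h import *
s=manip.sense();R=Ro.from_quat(s["tool_rot"]);p=s["tcp_pos"]
# tool axes -> tote axes: diag=tool x, up=-tool z
dg=R.apply([1,0,0]);up=-R.apply([0,0,1]);lt=np.cross(up,dg);a=.695
X=np.cos(a)*dg-np.sin(a)*lt;Y=np.sin(a)*dg+np.cos(a)*lt
r=.1329;O=p-up*.081-dg*(.250-.1172)  # centre of underside
W=lambda x,y,z:O+(X*x+Y*y+up*z)/1000
print("low corner z mm",1000*W(-90,-75,0)[2],"up tilt",np.degrees(np.arccos(up[2])))
C=manip.camera_info("side");im=manip.snapshot("side");cv2.imwrite("pics/side_t.png",im)
src=np.float32([proj("",W(x,y,12),C) for x,y in((-86,71),(86,71),(86,-71),(-86,-71))]);print("px",src.round(0).tolist())
H=cv2.getPerspectiveTransform(src,np.float32([(0,0),(172,0),(172,142),(0,142)]))
w=cv2.warpPerspective(im,H,(172,142),flags=cv2.INTER_CUBIC);cv2.imwrite("pics/rect.png",w)
f=w.astype(int);print("median",np.median(f.reshape(-1,3),0))
lav=(f[...,0]+f[...,2]-2*f[...,1])  # lavender vs neutral/green
for nm,g in(("V",f.sum(2)//3),("lav",lav)):
    print(nm);print(cv2.resize(g.astype(np.float32),(22,18),interpolation=cv2.INTER_AREA).round().astype(int))
E
python3 caps.py
```

```text
low corner z mm 1.3938789354369097 up tilt 38.496800400631294
px [[209.0, 152.0], [253.0, 129.0], [266.0, 168.0], [221.0, 189.0]]
median [70. 66. 68.]
V
[[ 41  47  50  46  46  45  45  46  46  48  46  45  45  45  50  49  48  48
   49  50  72  68]
 [ 47  56  58  57  58  56  57  55  57  55  57  57  56  56  57  57  56  57
   58  58  66  74]
 [ 54  63  60  60  59  57  58  57  56  58  59  57  56  57  58  58  58  58
   58  56  61  74]
 [ 63  71  69  67  63  61  59  59  60  60  59  58  58  57  58  60  56  57
   57  59  75  78]
 [ 88 104  92  81  70  73  73  73  73  72  64  59  57  59  61  65  59  57
   57  61  84  79]
 [101 119  96  80  76  74  79  81  85  88  79  68  59  59  60  62  60  56
   56  60  87  80]
 [ 98 119 109  90  76  77  87  91  95  92  80  74  79  68  59  58  60  58
   59  61  86  79]
 [ 98 120 118  94  75  75  75  76  75  76  76  88 101  86  62  60  63  59
   58  62  86  78]
 [ 98 119 109  80  75  75  75  75  75  74  71  70  86  71  58  59  67  64
   58  61  89  80]
 [ 97 109  87  75  75  74  75  74  75  73  61  57  62  64  59  57  58  58
   57  61  94  80]
 [ 77  83  75  74
[... 1274 characters left out ...]
 4  5  5]
 [ 7  7  7  5  5  4  5  5  4  6  4  5  5  5  5  6  5  4  5  4  7  3]
 [ 7  6  4  5  2  5  5  8  6  5  2  4  3  5  3  6  3  3  6  4  5  4]
 [ 6  4  9  6  3  6  4  7  6  5  5  6  3  6  6  5  5  4  4  5  7  7]
 [ 4  4  4  5  5  6  4  4  5  5  5  5  6  7  7  5  4  4  3  5  9  5]
 [-1 -2  1  3  7  4  3  8  5  6  6  6  6  8  9  5  5  4  5  4  7  5]
 [-1 -3 -2  0  5  4  7  7  6  6  6  5  6  8  6  6  7  7  4  3  7  6]
 [-1 -4 -2 -3 -1  3  4  7  6  8  6  6  6  5  5  7  5  8  6  3  8  6]
 [ 3  0  0  2  1  2  2  6  6  6  6  6  8  6  7  8  8  6  7  7  5  5]
 [ 5  2  4  3  5  4  5  5  5  5  2  6  5  5  5  6  4  5  5  4  5  5]
 [ 5  4  1  3  0  2  3  3  3  1  4  4  3  2  2  3  3  2  3  4  4  4]]
```

servo_tool:
  rows:
    - [[0,0,0,0,0,0,-1],[0,0,0,0,0,0,-1],[0,0,0,0,0,0,-1],[0,0,0,0,0,0,-1],[0,0,0,0,0,0,-1],[0,0,0,0,0,0,-1],[0,0,0,0,0,0,-1],[0,0,0,0,0,0,-1]]

```text
t: 16.57
tcp_pos: [0.6075, 0.2319, 0.2204]
tool_rot: [0.927, 0.179, 0.324, -0.063]
force: [0.6, 0.3, -3.7]
finger_gap: 0.143
gripper_force: 107.4
```

```bash
python3 - <<'E'
import io,contextlib
with contextlib.redirect_stdout(io.StringIO()):
    from caps import *
sm=cv2.GaussianBlur(lav.astype(np.float32),(0,0),3);m=((sm<1.8)&(f.sum(2)>150)).astype(np.uint8)
n,_,st,ce=cv2.connectedComponentsWithStats(m)
print([(st[i].tolist(),(ce[i]-[86,71]).round().tolist()) for i in range(1,n) if st[i][4]>30])
s=manip.sense();print(s["t"],s["tcp_pos"],s["force"],s["finger_gap"])
b=cv2.imread("pics/side.png");l=b.astype(int);print("4 caps before, neutral px in tote:",end=" ")
P=np.int32([(210,165),(255,160),(262,178),(212,185)]);mk=cv2.fillConvexPoly(np.zeros(b.shape[:2],np.uint8),P,1)>0
q=cv2.GaussianBlur((l[...,0]+l[...,2]-2*l[...,1]).astype(np.float32),(0,0),.8);print(int((mk&(q<1)&(l.sum(2)>210)).sum()))
im=im.astype(int);q=cv2.GaussianBlur((im[...,0]+im[...,2]-2*im[...,1]).astype(np.float32),(0,0),.8);mk=cv2.fillConvexPoly(np.zeros(b.shape[:2],np.uint8),src.astype(np.int32),1)>0
print("now",int((mk&(q<1)&(im.sum(2)>150)).sum()))
V=f.sum(2)//3;print(V[90:136:3,0:60:3])
E
```

```text
[([0, 93, 46, 34, 995], [-67.0, 40.0])]
16.6167 [0.60748395 0.23186814 0.22038491] [ 0.50196516 -0.60340212 -3.36064753] 0.14182286448403764
4 caps before, neutral px in tote: 164
now 72
[[ 43  56  70  78  77  75  72  71  72  72  75  75  75  74  76  76  75  77
   77  75]
 [ 49  58  73  84  84  80  74  72  75  73  73  75  74  74  76  78  76  74
   76  76]
 [ 54  67  84  94  96  91  79  74  72  75  72  77  76  72  76  79  80  75
   75  77]
 [ 60  81  96 104 105 101  90  83  77  75  71  75  77  73  76  77  80  80
   78  82]
 [ 64  87 101 105 104 102  97  88  77  73  73  76  76  73  73  75  75  81
   79  77]
 [ 66  89 103 102 102 100  95  88  80  81  82  82  77  71  69  70  69  76
   73  69]
 [ 63  85  98 102 100  98  98  94  91  90  91  89  81  72  67  68  68  69
   71  67]
 [ 57  75  85  92  92  89  98 100  97  95  96  95  86  74  65  67  68  68
   71  66]
 [ 50  61  78  86  84  82  89  97  97  97  99  98  88  77  68  67  68  68
   67  65]
 [ 44  50  64  77  74  72  78  91  96  97  96  95  89  80  72  69  73  72
   69  67]
 [ 46  58  63  69  69  71  78  88  94  95  96  94  92  87  79  78  82  80
   78  75]
 [ 51  59  63  67  71  73  78  86  90  93  94  92  92  91  87  88  91  89
   87  84]
 [ 51  55  61  64  66  68  71  77  82  85  82  83  82  83  84  84  86  90
   83  82]
 [ 44  48  52  54  52  53  55  57  62  66  63  63  60  62  60  60  64  69
   63  62]
 [ 39  40  41  41  39  42  42  43  42  45  42  40  42  43  40  40  45  46
   48  46]
 [ 35  35  37  35  34  36  36  40  37  36  39  32  34  37  36  33  36  37
   38  35]]
```

```bash
python3 -c "
from station import manip
print(manip.sign_off())"
```

```text
the job is handed in; nothing more can be done
None
```

The job is handed in: the rod sits home in the largest clip with the jaw closed over it, and the gripper still holds the tote by its lug at about 38°. Only two caps were visible in the low corner; the other two are hidden by the near wall, and I inferred they are there from how the visible ones are packed.

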